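# Click the block tub's lid shut

### The job

The lid of the frosted block tub in the middle of the shelf is on, but the clips along its four sides are sticking out open: press each one down and in against the box with the fingertips, going round the rim, until all four have clicked shut. Only press: do not lift or tip the tub or shove it from its place, leave everything else on the shelf where it is, and finish clear of the tub.

Things in the scene. Friction and masses are not known exactly. Their poses are not given: they have to be found in the camera images.
- tub: storage tub: frosted plastic box packed with maple blocks, flat white lid; 120 mm along its x, 170 mm along its y, lid top 80 mm above the shelf; loose on four non-slip feet, about 1.45 kg. Origin: centre of its underside, z up. A grey clip is hinged to the lid on each side, on the side's middle: hinge line 76 mm above the underside, 64.5 mm from the tub's centre on the long sides, 89.5 mm on the short ones
- clip_0 (a joint): hinge of the clip on the long side that the tub's +x axis points to, rad: 0 level, sticking straight out; negative tilted up; 1.57 hanging straight down, shut. Starts at -0.2 to 0.1. Pressed down and in at the lip it resists (up to about 4 N, more nearer the hinge) as far as about 1.2, then snaps to 1.57 by itself and stays; let go earlier it springs back open
- clip_0_lip (a point): middle of the free edge (finger lip) of clip_0, a flat grey plate 3 mm thick, 32 mm from hinge to lip and 100 mm wide; moves with it; 44 mm above the shelf when shut
- clip_1 (a joint): hinge of the clip on the short side that the tub's +y axis points to, rad: 0 level, sticking straight out; negative tilted up; 1.57 hanging straight down, shut. Starts at -0.2 to 0.1. Pressed down and in at the lip it resists (up to about 4 N, more nearer the hinge) as far as about 1.2, then snaps to 1.57 by itself and stays; let go earlier it springs back open
- clip_1_lip (a point): middle of the free edge (finger lip) of clip_1, a flat grey plate 3 mm thick, 32 mm from hinge to lip and 70 mm wide; moves with it; 44 mm above the shelf when shut
- clip_2 (a joint): hinge of the clip on the long side opposite clip_0 (tub's -x), rad: 0 level, sticking straight out; negative tilted up; 1.57 hanging straight down, shut. Starts at -0.2 to 0.1. Pressed down and in at the lip it resists (up to about 4 N, more nearer the hinge) as far as about 1.2, then snaps to 1.57 by itself and stays; let go earlier it springs back open
- clip_2_lip (a point): middle of the free edge (finger lip) of clip_2, a flat grey plate 3 mm thick, 32 mm from hinge to lip and 100 mm wide; moves with it; 44 mm above the shelf when shut
- clip_3 (a joint): hinge of the clip on the short side opposite clip_1 (tub's -y), rad: 0 level, sticking straight out; negative tilted up; 1.57 hanging straight down, shut. Starts at -0.2 to 0.1. Pressed down and in at the lip it resists (up to about 4 N, more nearer the hinge) as far as about 1.2, then snaps to 1.57 by itself and stays; let go earlier it springs back open
- clip_3_lip (a point): middle of the free edge (finger lip) of clip_3, a flat grey plate 3 mm thick, 32 mm from hinge to lip and 70 mm wide; moves with it; 44 mm above the shelf when shut
- dome: grey silicone squeeze dome, 72 mm across, 33 mm high; origin under its centre
- block: one maple block left out of the tub, 53 x 30 x 29 mm; origin under its centre
- mirror: stainless mirror disc lying flat, 90 mm across, 8 mm thick; origin under its centre
- dish: small wooden dish with the glass marble in it, 84 mm across, 24 mm high; origin under its centre
- puzzle: maple ring puzzle: base 70 x 120 mm with two posts and a crossbar, 108 mm high; origin under its centre
- poptube: purple corrugated pop tube, 28 mm thick, lying bent in an arc about 165 mm from end to end; origin on the shelf, near its middle
- marble_center (a point): centre of the glass marble, 25 mm across, lying in the dish

How it is judged:
By the outcome, as a careful person would: the job done as asked, in the order asked, and still so for the second after the job is handed in, with the robot touching nothing.
It also fails if it takes over 51 s, if anything falls off the work surface, if the arm or the gripper's body presses on something with over 40 N, if the wrist force passes 120 N, or if a joint passes its speed limit or range.

### The arm

A 6-joint arm with a two-finger parallel gripper is mounted at the origin on the work surface. World frame = base frame: x ahead of the robot, y to its left, z up, the work surface at z = 0. Lengths are in m, angles in degrees, forces in N, time in s.
With the tool pointing down it reaches from about 0.3 to 0.75 m from the base axis. Payload 8.5 kg.
Tool frame: the origin (TCP) lies at the centre of the arm's flange, where the gripper is bolted on; the fingertips stand 173 mm ahead of it and the grasp point (between the pads) lies env.pinch_z ahead of it (env.pinch_z is the distance from the TCP to the grasp point, in m); z points along the fingers, y is the line along which they close (so a half turn about z gives the same grasp; the last joint's range is limited). The gripper opens to 85 mm and grips with 20 to 120 N. Pads are 22 mm wide; open, the fingers measure 114 mm over their backs; the gripper's body (76 mm by 85 mm) begins 54 mm behind the grasp point. The pads swing forward as they close: fully open they stand 13 mm farther back than shut.
Start: joints at [54.299, 21.807, 74.336, -0, 83.858, -12.336], TCP at [0.218, 0.505, 0.405] pointing down, gripper open.
Joint ranges: [-178.18, 178.18], [-50.72, 133.34], [12.68, 142.11], [-81.47, 261.47], [9.98, 163.14], [-165.26, 165.26]. Speed limits (degrees/s): [136.94, 136.94, 180, 180, 180, 180].

### API

Orientations are given as a 3x3 rotation matrix whose columns are the frame's x, y, z axes.
In Python, from rig import env, get_image, job, spotter gives the robot as it stands. The module is installed in compiled form; this text tells all that it offers.
- The arm moves only by the shell command python3 -m creep 'ROWS' [FORCE]. ROWS is text: rows parted by semicolons, each of 7 numbers parted by spaces: the turn, a rotation vector about the tool's x, y, z in units of 8 degrees (1.0 is 8 degrees), then the shift along the tool's x, y, z in units of 30 mm (1.0 is 30 mm), then the finger opening in mm, from 0 to 85.4. A call has 1 to 12 rows; each row is the pose to reach, as a shift and turn from the pose commanded when the call began, along the tool's axes at that moment; what a row does not reach only later rows make up. A row lasts 1/10 s, in which the tool goes at most 50 mm and 8.59 degrees, less where a joint would pass 70% of its speed; a pose out of reach is approached as far as the arm can. A call with a gripper value outside its range is refused whole. The fingers move at their own pace and stop on an object; FORCE is the grip in N (left out, the last holds). Time passes only in rows, so rows that repeat a pose let the fingers close. It gives the time, the measured TCP pose, the force, the opening and the grip force at its end, in the units of the state.
- env.observe(): the state, without advancing time (a new reading comes with each control period).
- get_image(name): name is "scene" or "top" or "wrist"; returns a dict with "image" (400x640x3 uint8, blue, green, red), "depth" (400x640 float32, m along the optical axis (not along the pixel's ray), 0 where there is no reading), "intrinsics" (3x3 intrinsics, pixels), "view" (4x4, takes a point from world to camera coordinates). Camera axes: x right, y up, looking along -z (the intrinsics and any distortion apply to the point x, -y, -z); pixel columns grow to the right and rows downward; lengths in m; the calibration is good to about 2 mm. The wrist camera is an equidistant fisheye: a pixel r from the principal point sees the ray r / f radians off the axis. A picture is of the moment at which its call begins.
- job.close_job(): hands the job in; it is judged then, once.
Trained networks look in a picture, given as the dict that the camera call returned (one of the last four; its "shot" number tells which), for a name from the list of things; names that differ only in an ending like _2 or _b are one class to them, and where a whole thing is asked for, a point or a joint stands for the part that bears it (a point fixed in the world has none). Each returns a list of dicts, best first, with "p" (0 to 1); they miss things now and then, are a little off and sometimes report something else, mostly with a low value. They report only what shows in the picture. A call takes as long as a camera call.
- spotter.boxes_of(label, picture): "xy" ([column, row] in pixels, amid what is visible of it).
The state is a dict: "time_s": time; "q": joint angles; "qvel": joint speeds; "joint_efforts": joint torques, N m; "position": TCP position; "tool_rot": TCP orientation; "ft_force": force on the tool from outside, world axes, zero at the start; "wrist_torque": the same for the moment, N m; "grip_width": finger opening in m; "gripper_force": force on a finger pad.
Only numpy, scipy, OpenCV 4.12 (cv2) and the standard library are available. Lean on these libraries where they do the work, as an engineer would, in place of code of your own. Each camera call takes 0.05 s, during which the arm holds its last target. There are 200 camera calls.

## Working session

There is one attempt and no reset: what is moved stays moved. The work goes in short steps, Python scripts to look and compute and a shell command to move; the robot and the scene stay as the last step left them, time stands still between calls to the robot, and variables do not carry over. Pictures are saved under pics/ and viewed, at most 10 in all, crops included, and the job is handed in when it is done.

```bash
mkdir -p pics
cat > h.py <<'E'
import numpy as np, cv2
from rig import env,get_image,job,spotter
def w(p,u,v):
    d=p["depth"][int(v),int(u)];K=p["intrinsics"]
    c=np.array([(u-K[0,2])/K[0,0]*d,-(v-K[1,2])/K[1,1]*d,-d,1])
    return (np.linalg.inv(p["view"])@c)[:3]
def cloud(p):
    d=p["depth"];K=p["intrinsics"];v,u=np.indices(d.shape)
    c=np.stack([(u-K[0,2])/K[0,0]*d,-(v-K[1,2])/K[1,1]*d,-d,np.ones_like(d)],-1)
    return (c@np.linalg.inv(p["view"]).T)[...,:3]
E
python3 - <<'E'
from h import *
for n in("top","scene"):
    p=get_image(n);cv2.imwrite(f"pics/{n}0.png",p["image"])
    for l in("tub","clip_0_lip","dome","block","mirror","dish","puzzle","poptube"):
        for r in spotter.boxes_of(l,p)[:4]:
            print(n,l,round(r["p"],2),np.round(r["xy"]),np.round(w(p,*r["xy"]),3))
o=env.observe();print(env.pinch_z,o["tool_rot"],o["position"],o["time_s"],o["ft_force"])
E
```

```text
top tub 0.89 [332. 212.] [ 0.531 -0.058  0.077]
top clip_0_lip 0.61 [334. 184.] [ 0.623 -0.063  0.081]
top dome 0.82 [291. 166.] [0.7   0.081 0.029]
top block 0.54 [271. 243.] [0.436 0.143 0.026]
top mirror 0.88 [385. 183.] [ 0.643 -0.238  0.01 ]
top dish 0.77 [179. 201.] [0.579 0.462 0.016]
top dish 0.7 [331. 213.] [ 0.529 -0.056  0.075]
top puzzle 0.89 [168. 262.] [0.369 0.46  0.104]
top puzzle 0.42 [299. 202.] [0.564 0.048 0.081]
top poptube 0.69 [477. 230.] [ 0.477 -0.535  0.025]
top poptube 0.54 [181. 198.] [0.587 0.451 0.031]
scene tub 0.81 [310. 178.] [ 0.543 -0.054  0.075]
scene tub 0.72 [427. 288.] [0.593 0.447 0.03 ]
scene clip_0_lip 0.53 [290. 186.] [ 0.585 -0.11   0.019]
scene dome 0.88 [307. 246.] [0.718 0.092 0.027]
scene block 0.63 [376. 198.] [0.442 0.143 0.035]
scene mirror 0.74 [247. 181.] [ 0.657 -0.242  0.008]
scene mirror 0.17 [476. 244.] [0.36  0.475 0.011]
scene dish 0.82 [431. 288.] [0.584 0.453 0.029]
scene puzzle 0.86 [477. 245.] [0.361 0.478 0.01 ]
scene poptube 0.5 [230. 111.] [ 0.477 -0.523  0.022]
0.1547 [[-9.17983671e-01  3.96618179e-01 -2.13615129e-05]
 [ 3.96618180e-01  9.17983670e-01 -3.34291163e-05]
 [ 6.35092473e-06 -3.91597473e-05 -9.99999999e-01]] [0.21811436 0.50487404 0.40472623] 0.9 [ 0.39689238 -0.74665787 -0.31035464]
```

View pics/top0.png

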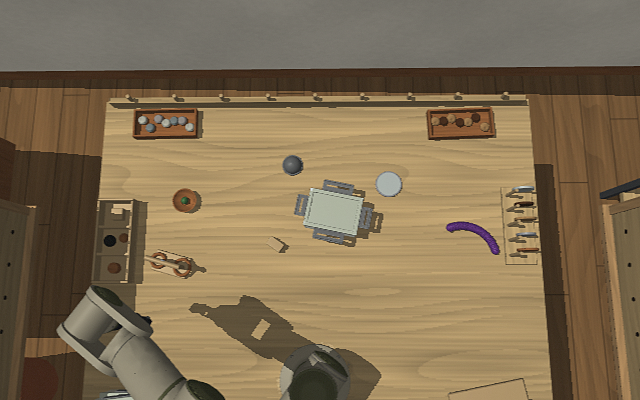

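View pics/scene0.png

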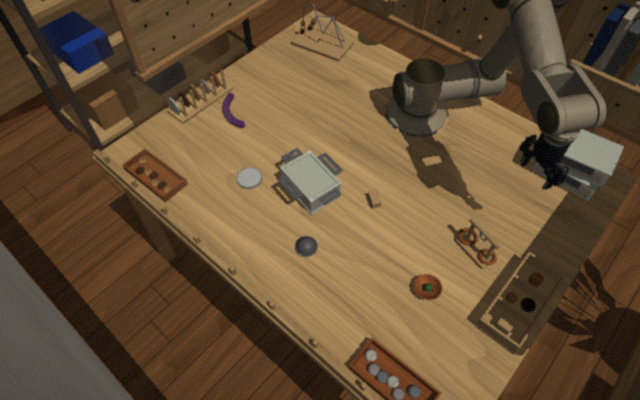

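The top view shows the tub at about (333,212), slightly turned, with its four grey clips sticking out at (334,184), (300,203), (330,240) and (372,220). The dome is at (291,165), the mirror at (388,184) and the block at (278,243). The scene view agrees.

Run:
```python
from h import *
for n in("top","scene"):
    p=get_image(n);P=cloud(p);I=p["image"].astype(int)
    m=(abs(P[...,2]-.08)<.006)&(np.hypot(P[...,0]-.53,P[...,1]+.057)<.15)
    lid=m&(I.min(2)>(125 if n=="top" else 120))
    print(n,m.sum(),lid.sum(),P[lid].mean(0) if lid.any() else 0, np.percentile(I.min(2)[m],[10,30,50,70,90]))
    (c,s,a)=cv2.minAreaRect(P[lid][:,:2].astype(np.float32)); print("lid",c,s,a)
    th=np.deg2rad(a if s[0]<s[1] else a-90)
    allm=(P[...,2]>.055)&(P[...,2]<.1)&(np.hypot(P[...,0]-.53,P[...,1]+.057)<.15)
    A=P[allm]; print("all",cv2.minAreaRect(A[:,:2].astype(np.float32)))
    R=np.array([[np.cos(th),np.sin(th)],[-np.sin(th),np.cos(th)]])
    L=(A[:,:2]-c)@R.T
    for k,(ax,sg,h) in enumerate([(0,1,.0645),(1,1,.0895),(0,-1,.0645),(1,-1,.0895)]):
        d=sg*L[:,ax]-h; o=L[:,1-ax]; q=(d>.006)&(abs(o)<.06)
        if q.sum()>5:
            f=np.polyfit(d[q],A[q,2],1); print(k,q.sum(),"d",np.percentile(d[q],[5,98]),"o",np.percentile(o[q],[2,98]),"ang",-f[0],"z",A[q,2].min(),A[q,2].max())
    x,y=(318,212) if n=="top" else (310,180)
    cv2.imwrite(f"pics/{n}1.png",cv2.resize(p["image"][y-60:y+60,x-80:x+80],(800,600),interpolation=2))
```

```text
top 2453 1533 [ 0.53352422 -0.06019383  0.07833597] [ 99. 111. 160. 162. 166.]
lid (0.5320595502853394, -0.047292113304138184) (0.22301581501960754, 0.18250609934329987) 77.30736541748047
all ((0.5338817834854126, -0.05943930149078369), (0.22677938640117645, 0.20840883255004883), 37.926639556884766)
0 269 d [0.00750236 0.0386656 ] o [-0.05697395  0.03897623] ang -0.13359368993184711 z 0.0686040428889545 0.09017005147793511
1 101 d [0.00843318 0.02361959] o [-0.03088391  0.03639501] ang 0.00697737445612674 z 0.06754233505305107 0.08737135164833276
2 176 d [0.00703302 0.02868128] o [-0.05872183  0.03586273] ang -0.1340282264809122 z 0.06841559285496834 0.08973537538020859
3 241 d [0.00720518 0.0437688 ] o [-0.04014166  0.04135853] ang -0.005343143268945217 z 0.06850234700725566 0.08843237296244433
scene 2263 1388 [ 0.53779537 -0.05724562  0.0789311 ] [ 77.  88. 135. 140. 143.]
lid (0.5356797575950623, -0.05743108689785004) (0.1790863573551178, 0.12388838827610016) 78.97891998291016
all ((0.5353311896324158, -0.059474483132362366), (0.22810542583465576, 0.20706161856651306), 38.083126068115234)
0 177 d [0.00672414 0.03373623] o [-0.05025337  0.04672265] ang -0.1822338414582939 z 0.07238373750884985 0.0896207040138306
1 131 d [0.00722328 0.03233959] o [-0.03379745  0.03494824] ang -0.04588342073050958 z 0.07220286822459632 0.08560700629282225
2 191 d [0.00752418 0.03478158] o [-0.0488305   0.04791585] ang -0.07752036446967497 z 0.07127900396418463 0.08722516028462635
3 130 d [0.00835814 0.03646605] o [-0.03580383  0.03194494] ang -0.009405595378215902 z 0.07266020236130033 0.08770291073121284
```

View pics/top1.png

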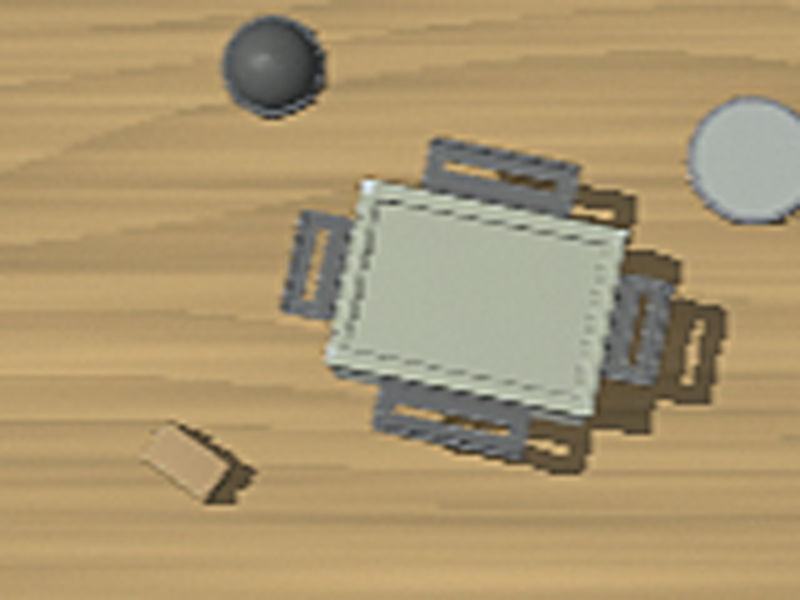

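```bash
cat > go.py <<'E'
import sys
from h import *
# target: tool centre in tub frame (mm), tip z (mm), yaw of tool y relative to tub y
C=np.array([.5355,-.0585]);a=np.deg2rad(-11);T=np.array([[np.cos(a),-np.sin(a)],[np.sin(a),np.cos(a)]])
o=env.observe();R=np.array(o["tool_rot"]);p=np.array(o["position"])
tub=T.T@(p[:2]-C)*1e3
print("t",o["time_s"],"tub xy",tub.round(1),"tip z",round(p[2]*1e3-173,1),"yaw",round(np.degrees(np.arctan2(*(R[:2,1]@T))*-1),2),"F",np.round(o["ft_force"],1),"tilt",R[2,:].round(3),"w",o["grip_width"])
if len(sys.argv)>3:
    x,y,z=map(float,sys.argv[1:4]);g=np.r_[C+T@np.array([x,y])/1e3,(z+173)/1e3]
    print("units",((g-p)@R/.03).round(2))
E
python3 go.py 102.5 0 230; python3 go.py 102.5 0 100
```

```text
t 1.0 tub xy [-419.1  492.5] tip z 231.7 yaw -12.37 F [-0.2 -0.3  0. ] tilt [-0. -0. -1.] w 0.08581744921239644
units [-20.5  -12.31   0.06]
t 1.0 tub xy [-419.1  492.5] tip z 231.7 yaw -12.37 F [-0.2 -0.3  0. ] tilt [-0. -0. -1.] w 0.08581744921239644
units [-20.5  -12.31   4.39]
```

```bash
python3 -m creep '0 0 -1.55 -20.5 -12.31 0 0;0 0 -1.55 -20.5 -12.31 0 0;0 0 -1.55 -20.5 -12.31 0 0;0 0 -1.55 -20.5 -12.31 0 0;0 0 -1.55 -20.5 -12.31 0 0;0 0 -1.55 -20.5 -12.31 0 0;0 0 -1.55 -20.5 -12.31 0 0;0 0 -1.55 -20.5 -12.31 0 0;0 0 -1.55 -20.5 -12.31 0 0;0 0 -1.55 -20.5 -12.31 0 0;0 0 -1.55 -20.5 -12.31 0 0;0 0 -1.55 -20.5 -12.31 0 0' 20; python3 go.py 102.5 0 230
```

```text
time_s: 2.2
position: [0.5662, 0.0189, 0.4048]
tool_rot: [[-0.982, 0.191, 0.0], [0.191, 0.982, 0.0], [-0.0, 0.0, -1.0]]
ft_force: [0.5, 1.5, -0.4]
grip_width: -0.0
gripper_force: 0.0
t 2.2 tub xy [15.3 81.9] tip z 231.8 yaw 0.02 F [ 0.5  1.5 -0.4] tilt [-0.  0. -1.] w -3.2470662179087105e-06
units [-2.91 -2.73  0.06]
```

```bash
python3 -m creep '0 0 0 -2.9 -2.73 0 0;0 0 0 -2.9 -2.73 0 0;0 0 0 -2.9 -2.73 2 0;0 0 0 -2.9 -2.73 4 0;0 0 0 -2.9 -2.73 4 0;0 0 0 -2.9 -2.73 4 0;0 0 0 -2.9 -2.73 4 0;0 0 0 -2.9 -2.73 4 0' >/dev/null; python3 go.py 102.5 0 100
python3 - <<'E'
from h import *
p=get_image("wrist");cv2.imwrite("pics/wr0.png",p["image"])
p=get_image("scene");cv2.imwrite("pics/sc2.png",cv2.resize(p["image"][120:240,230:390],(800,600),interpolation=2))
E
```

```text
t 3.0 tub xy [101.4   2. ] tip z 114.0 yaw 0.05 F [ 0.1 -0.8  0.6] tilt [-0.004 -0.    -1.   ] w -6.749274984275047e-05
units [-0.03 -0.07  0.47]
```

View pics/wr0.png

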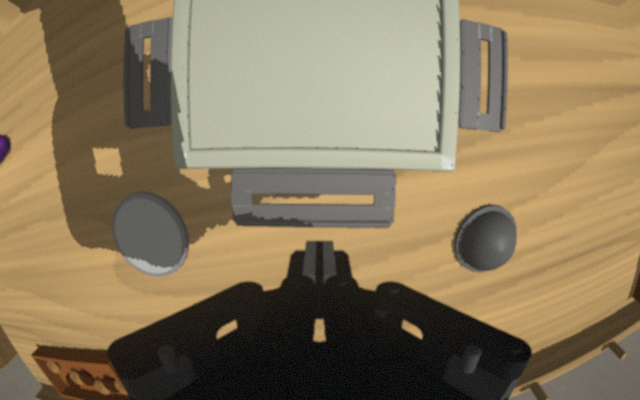

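View pics/sc2.png

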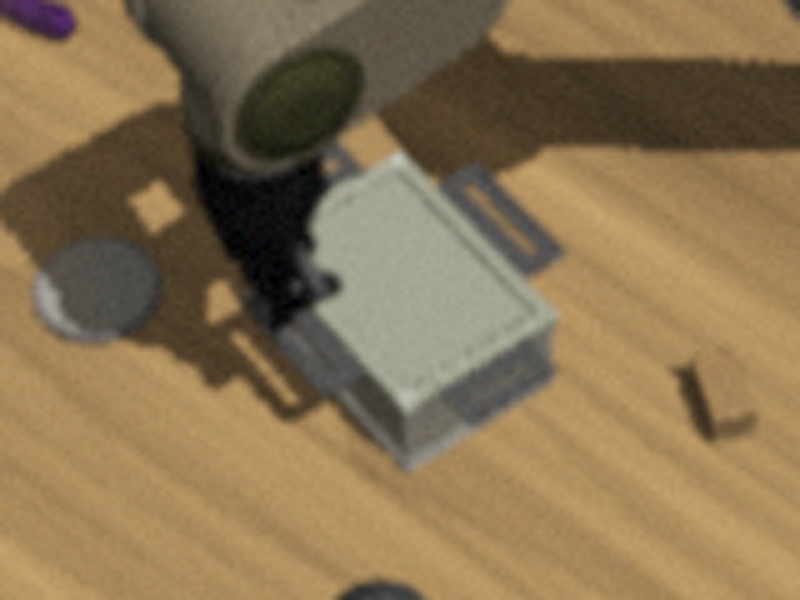

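The wrist view shows the closed fingertips at about (319,245). They stand just outside the long clip, which spans columns 232–395 and has its lip bar at rows 207–226. The alignment is good, so I press now.

```bash
python3 -m creep '0 0 0 0 0 0.7 0;0 0 0 0 0 1.13 0;0 0 0 0.03 0 1.3 0;0 0 0 0.03 0 1.43 0;0 0 0 0.08 0 1.55 0;0 0 0 0.13 0 1.67 0;0 0 0 0.13 0 1.67 0;0 0 0 0.13 0 1.67 0'; python3 go.py
```

```text
time_s: 3.9
position: [0.6313, -0.0753, 0.2349]
tool_rot: [[-0.982, 0.19, 0.0], [0.19, 0.982, -0.0], [-0.0, 0.0, -1.0]]
ft_force: [0.0, 0.6, 3.0]
grip_width: 0.0001
gripper_force: 1.3
t 3.9 tub xy [97.3  1.8] tip z 61.9 yaw 0.04 F [0.  0.6 3. ] tilt [-0.  0. -1.] w 0.00011405780374530342
```

```bash
python3 -m creep '0 0 0 0.08 0 0.1 0;0 0 0 0.16 0 0.2 0;0 0 0 0.27 0 0.3 0;0 0 0 0.38 0 0.37 0;0 0 0 0.48 0 0.42 0;0 0 0 0.54 0 0.45 0;0 0 0 0.54 0 0.45 0;0 0 0 0.54 0 0.45 0'; python3 go.py
```

```text
time_s: 4.7
position: [0.6154, -0.0722, 0.221]
tool_rot: [[-0.982, 0.19, -0.0], [0.19, 0.982, 0.0], [0.0, -0.0, -1.0]]
ft_force: [-0.4, -0.4, -0.3]
grip_width: 0.0003
gripper_force: 0.0
t 4.7 tub xy [81.   1.7] tip z 48.0 yaw 0.03 F [-0.4 -0.4 -0.3] tilt [ 0. -0. -1.] w 0.00028886870012156805
```

```bash
python3 -m creep '0 0 0 -0.6 0 0 0;0 0 0 -0.6 0 -1.2 0;0 0 1 -0.6 0 -2.4 0;0 0 11.25 2.7 4.19 -2.4 0;0 0 11.25 2.7 4.19 -2.4 0;0 0 11.25 2.7 4.19 -2.4 0;0 0 11.25 2.7 4.19 -2.4 0;0 0 11.25 2.7 4.19 -2.4 0;0 0 11.25 2.7 4.19 -2.4 0;0 0 11.25 2.7 4.19 -2.4 0;0 0 11.25 2.7 4.19 -2.4 0;0 0 11.25 2.7 4.19 -2.4 0' >/dev/null;  python3 -m creep '0 0 1.5 0 0 0 0;0 0 1.5 0 0 0 0;0 0 1.5 0 0 0 0;0 0 1.5 0 0 0 0' > /dev/null; python3 go.py 0 127.5 100;python3 - <<'E'
from h import *
p=get_image("scene");cv2.imwrite("pics/sc3.png",cv2.resize(p["image"][120:240,230:390],(800,600),interpolation=2))
E
```

```text
t 6.3 tub xy [  0.  127.4] tip z 120.2 yaw -97.12 F [ 0.6 -0.6  0.1] tilt [-0.  0. -1.] w 7.845236091485054e-05
units [ 0.   -0.    0.67]
```

View pics/sc3.png

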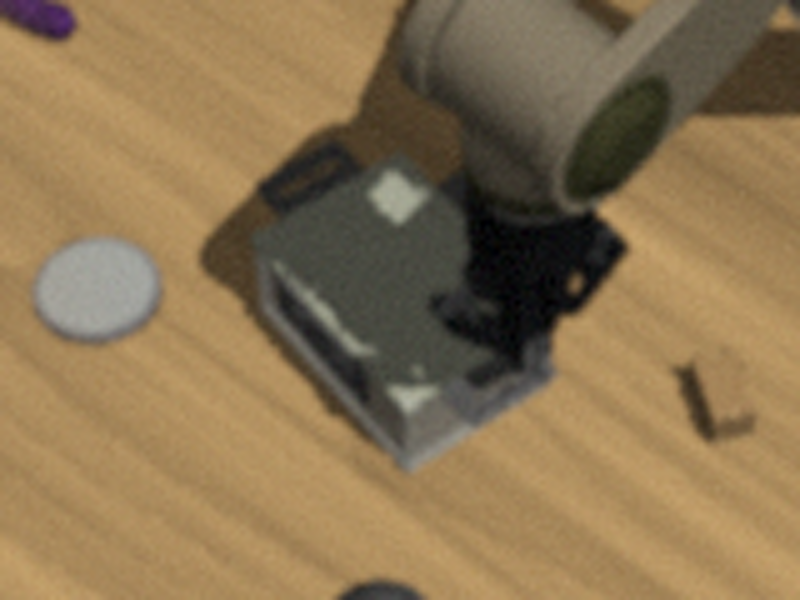

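Clip 0 now lies flat against the long side at about (330,345), so it is shut, and the tub has not moved. Next I straighten the yaw and press clip 1.

```bash
python3 -m creep '0 0 -0.89 0 0 0.67 0;0 0 -0.89 0 0 0.67 0;0 0 -0.89 0 0 0.67 0;0 0 -0.89 0 0 0.67 0'>/dev/null; python3 go.py 0 127.5 100; python3 -m creep '0 0 0 0 0 0.5 0;0 0 0 -0.03 0 0.83 0;0 0 0 -0.03 0 1.0 0;0 0 0 -0.08 0 1.15 0;0 0 0 -0.13 0 1.27 0;0 0 0 -0.13 0 1.27 0;0 0 0 -0.13 0 1.27 0'; python3 go.py
```

```text
t 6.75 tub xy [1.000e-01 1.275e+02] tip z 100.8 yaw -90.21 F [-0.1  0.1 -0.1] tilt [ 0.     0.001 -1.   ] w -0.00028053686415270476
units [ 0.   -0.    0.03]
time_s: 7.45
position: [0.5591, 0.0628, 0.2351]
tool_rot: [[0.193, 0.981, 0.0], [0.981, -0.193, 0.0], [0.0, 0.0, -1.0]]
ft_force: [0.3, 0.8, 2.5]
grip_width: 0.0002
gripper_force: 1.2
t 7.45 tub xy [  0.  123.5] tip z 62.1 yaw -90.12 F [0.3 0.8 2.5] tilt [ 0.  0. -1.] w 0.00019810029400903464
```

```bash
python3 -m creep '0 0 0 -0.08 0 0.1 0;0 0 0 -0.16 0 0.2 0;0 0 0 -0.27 0 0.3 0;0 0 0 -0.38 0 0.37 0;0 0 0 -0.48 0 0.42 0;0 0 0 -0.58 0 0.45 0;0 0 0 -0.58 0 0.45 0;0 0 0 -0.58 0 0.45 0'; python3 go.py
```

```text
time_s: 8.25
position: [0.5556, 0.0455, 0.2214]
tool_rot: [[0.193, 0.981, -0.0], [0.981, -0.193, -0.0], [-0.0, -0.0, -1.0]]
ft_force: [-0.4, 0.5, -0.0]
grip_width: 0.0002
gripper_force: 0.0
t 8.25 tub xy [-1.000e-01  1.059e+02] tip z 48.4 yaw -90.13 F [-0.4  0.5 -0. ] tilt [-0. -0. -1.] w 0.00017793425087543757
```

```bash
python3 -m creep '0 0 0 0.6 0 0 0;0 0 0 0.6 0 -1.2 0;0 0 -1 0.6 0 -2.4 0;0 0 -11.25 -3.53 -3.42 -2.4 0;0 0 -11.25 -3.53 -3.42 -2.4 0;0 0 -11.25 -3.53 -3.42 -2.4 0;0 0 -11.25 -3.53 -3.42 -2.4 0;0 0 -11.25 -3.53 -3.42 -2.4 0;0 0 -11.25 -3.53 -3.42 -2.4 0;0 0 -11.25 -3.53 -3.42 -2.4 0;0 0 -11.25 -3.53 -3.42 -2.4 0;0 0 -11.25 -3.53 -3.42 -2.4 0' >/dev/null;  python3 -m creep '0 0 0 0 0 0 0;0 0 0 0 0 0 0' > /dev/null; python3 go.py -102.5 0 100;python3 - <<'E'
from h import *
p=get_image("scene");cv2.imwrite("pics/sc4.png",cv2.resize(p["image"][120:240,230:390],(800,600),interpolation=2))
E
```

```text
t 9.65 tub xy [-102.9    0.5] tip z 120.5 yaw -6.14 F [0.3 0.7 1. ] tilt [-0. -0. -1.] w -0.0002283017635278701
units [-0.02 -0.01  0.68]
```

View pics/sc4.png

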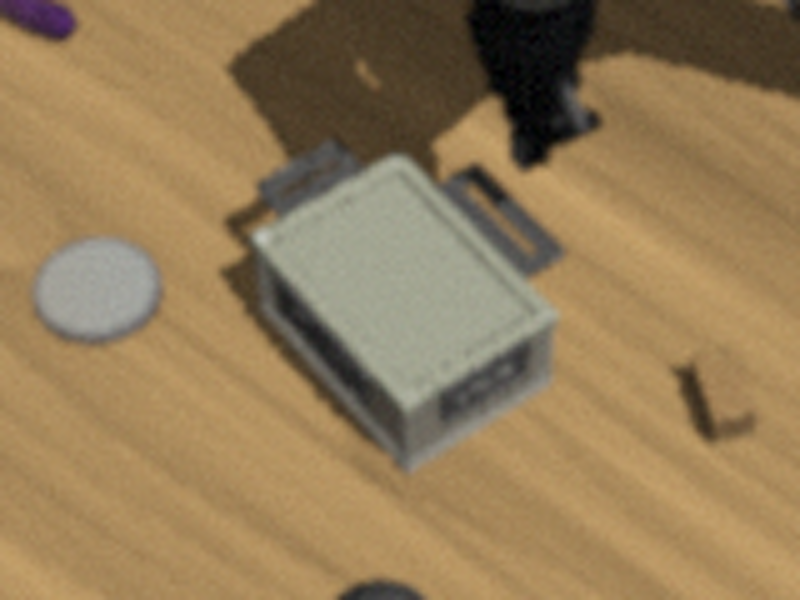

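Clips 0 and 1 now lie against the box at about (330,345) and (485,375), and the tub has not moved. The far clip and the robot-side clip are still open. Clip 2 is next.

```bash
python3 -m creep '0 0 -0.77 0 0 0.67 0;0 0 -0.77 0 0 0.67 0;0 0 -0.77 0 0 0.67 0;0 0 -0.77 0 0 0.67 0'>/dev/null; python3 go.py -102.5 0 100; python3 -m creep '0 0 0 0 0 0.5 0;0 0 0 -0.03 0 0.83 0;0 0 0 -0.03 0 1.0 0;0 0 0 -0.08 0 1.15 0;0 0 0 -0.13 0 1.27 0;0 0 0 -0.13 0 1.27 0;0 0 0 -0.13 0 1.27 0'; python3 go.py
```

```text
t 10.1 tub xy [-102.7    0.4] tip z 100.9 yaw 0.1 F [ 0.4 -0.3 -0.3] tilt [-0.001 -0.    -1.   ] w 6.123858837034027e-05
units [-0.01 -0.01  0.03]
time_s: 10.8
position: [0.4385, -0.0392, 0.2354]
tool_rot: [[-0.982, 0.187, 0.0], [0.187, 0.982, -0.0], [-0.0, -0.0, -1.0]]
ft_force: [0.2, -0.1, 2.9]
grip_width: 0.0004
gripper_force: 1.2
t 10.8 tub xy [-98.9   0.4] tip z 62.4 yaw 0.25 F [ 0.2 -0.1  2.9] tilt [-0. -0. -1.] w 0.0004325322766428066
```

```bash
python3 -m creep '0 0 0 -0.08 0 0.1 0;0 0 0 -0.16 0 0.2 0;0 0 0 -0.27 0 0.3 0;0 0 0 -0.38 0 0.37 0;0 0 0 -0.48 0 0.42 0;0 0 0 -0.56 0 0.45 0;0 0 0 -0.56 0 0.45 0;0 0 0 -0.56 0 0.45 0'; python3 go.py
```

```text
time_s: 11.6
position: [0.455, -0.0423, 0.2217]
tool_rot: [[-0.982, 0.187, 0.0], [0.187, 0.982, 0.0], [-0.0, 0.0, -1.0]]
ft_force: [-0.6, 0.1, 0.1]
grip_width: -0.0001
gripper_force: 0.0
t 11.6 tub xy [-82.1   0.6] tip z 48.7 yaw 0.25 F [-0.6  0.1  0.1] tilt [-0.  0. -1.] w -0.00010789203219364344
```

```bash
python3 -m creep '0 0 0 0.6 0 0 0;0 0 0 0.6 0 -1.2 0;0 0 1 0.6 0 -2.4 0;0 0 11.25 -2.73 -4.27 -2.4 0;0 0 11.25 -2.73 -4.27 -2.4 0;0 0 11.25 -2.73 -4.27 -2.4 0;0 0 11.25 -2.73 -4.27 -2.4 0;0 0 11.25 -2.73 -4.27 -2.4 0;0 0 11.25 -2.73 -4.27 -2.4 0;0 0 11.25 -2.73 -4.27 -2.4 0;0 0 11.25 -2.73 -4.27 -2.4 0;0 0 11.25 -2.73 -4.27 -2.4 0' >/dev/null;  python3 -m creep '0 0 0 0 0 0 0;0 0 0 0 0 0 0' > /dev/null; python3 go.py 0 -127.5 100
```

```text
t 13.0 tub xy [   0.2 -127.2] tip z 120.7 yaw -84.87 F [ 0.8  0.3 -0.1] tilt [ 0.  0. -1.] w 5.496178838045977e-05
units [-0.01 -0.01  0.69]
```

Tool x will be along the tub's +y, so inward for clip 3 is +x.

```bash
python3 -m creep '0 0 0.64 0 0 0.68 0;0 0 0.64 0 0 0.68 0;0 0 0.64 0 0 0.68 0;0 0 0.64 0 0 0.68 0'>/dev/null; python3 go.py 0 -127.5 100; python3 -m creep '0 0 0 0 0 0.5 0;0 0 0 0.03 0 0.83 0;0 0 0 0.03 0 1.0 0;0 0 0 0.08 0 1.15 0;0 0 0 0.13 0 1.27 0;0 0 0 0.13 0 1.27 0;0 0 0 0.13 0 1.27 0'; python3 go.py
```

```text
t 13.4 tub xy [   0.4 -127.3] tip z 101.1 yaw -90.07 F [ 0.6  0.2 -0.2] tilt [-0.     0.001 -1.   ] w -0.00017589750625748453
units [-0.01 -0.01  0.04]
time_s: 14.1
position: [0.5123, -0.1796, 0.2355]
tool_rot: [[0.194, 0.981, 0.0], [0.981, -0.194, -0.0], [-0.0, 0.0, -1.0]]
ft_force: [-0.4, -0.7, 3.8]
grip_width: 0.0002
gripper_force: 1.3
t 14.1 tub xy [   0.4 -123.3] tip z 62.5 yaw -90.21 F [-0.4 -0.7  3.8] tilt [-0.  0. -1.] w 0.00020059525357500282
```

```bash
python3 -m creep '0 0 0 0.08 0 0.1 0;0 0 0 0.16 0 0.2 0;0 0 0 0.27 0 0.3 0;0 0 0 0.38 0 0.37 0;0 0 0 0.48 0 0.42 0;0 0 0 0.57 0 0.45 0;0 0 0 0.57 0 0.45 0;0 0 0 0.57 0 0.45 0'; python3 go.py
python3 -m creep '0 0 0 -0.8 0 0 0;0 0 0 -0.8 0 -0.5 0;0 0 0 -0.8 0 -2 0;0 0 0 -0.8 0 -4 0;0 0 0 -5 0 -6 0;0 0 0 -5 0 -6 0;0 0 0 -5 0 -6 0;0 0 0 -5 0 -6 0;0 0 0 -5 0 -6 0;0 0 0 -5 0 -6 0'
python3 - <<'E'
from h import *
a=get_image("top");b=get_image("scene");P=cloud(b)
cv2.imwrite("pics/end.png",np.vstack([cv2.resize(a["image"][160:260,240:440],(600,300),interpolation=2),cv2.resize(b["image"][120:240,190:430],(600,300),interpolation=2)]))
I=b["image"].astype(int)
lid=(abs(P[...,2]-.08)<.006)&(np.hypot(P[...,0]-.53,P[...,1]+.057)<.15)&(I.min(2)>120)
print(P[lid].mean(0),cv2.minAreaRect(P[lid][:,:2].astype(np.float32)))
E
```

```text
time_s: 14.9
position: [0.5156, -0.1627, 0.2216]
tool_rot: [[0.194, 0.981, -0.0], [0.981, -0.194, 0.0], [0.0, -0.0, -1.0]]
ft_force: [0.1, 0.2, -0.7]
grip_width: -0.0
gripper_force: 0.0
t 14.9 tub xy [   0.3 -106.1] tip z 48.6 yaw -90.21 F [ 0.1  0.2 -0.7] tilt [ 0. -0. -1.] w -3.6149436778841904e-05
time_s: 15.9
position: [0.4865, -0.3091, 0.4009]
tool_rot: [[0.194, 0.981, -0.001], [0.981, -0.194, 0.001], [0.001, -0.001, -1.0]]
ft_force: [0.4, -0.1, -0.3]
grip_width: 0.0002
gripper_force: 0.0
[ 0.537296   -0.05656337  0.07896066] ((0.5365623235702515, -0.0577443465590477), (0.17960266768932343, 0.12570489943027496), 78.35897827148438)
```

View pics/end.png

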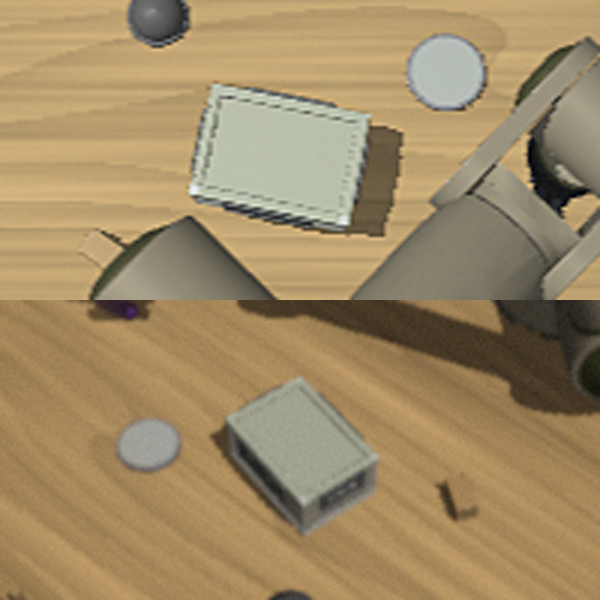

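The two end views show no clips sticking out on any side. The tub, mirror, dome and block are where they were, and the gripper is clear of the tub.

```bash
python3 -c "
from rig import job;print(job.close_job())"
```

```text
the job is handed in; nothing more can be done
None
```

All four clips are pressed shut, working round the rim one by one. The tub stayed within about 1 mm of its place, the arm finished clear of it, and the job was handed in at about 16 s.

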